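# Load the lamp tester and arm its guarded switch

### The job

First lay the projector lamp gently on the sloped rest and let go: flat on the plate, in line with it and centred, glass end uphill and plug end down against the lip. Only then arm the lamp supply: swing the switch cover fully up, flip the toggle all the way to the left, and close the cover completely. Leave the other things on the bench where they are.

Things in the scene. Friction and masses are not known exactly. Their poses are not given: they have to be found in the camera images.
- lamp: Projector lamp module, a loose grey box lying on the table, 0.15 to 0.31 kg (all sizes in mm). Origin at the centre of its underside; x along its length towards the glass end, z up. Main housing 75 long x 50 wide (y) x 45 high, spanning x -30 to +45; a narrower black plug block, 30 wide and 22 high, spans x -45 to -30. Grip it across the 50 width.
- lamp_glass (a point): Centre of the lamp's round glass end face: lamp x +45, 22.5 above the underside.
- rest: Lamp rest, fixed: dark steel foot 130 x 90 x 12 with a 30 square post carrying a sloped aluminium plate. Origin at the centre of the foot's underside, on the table.
- rest_plate: The rest's plate, 100 long, 46 wide and 6 thick, a little narrower than the lamp. It is fixed and slopes up by 0.26 rad towards the side away from the robot. Origin at the centre of its upper face, 63 above the table; x runs up the slope, z is square to the face. At its low end (x -50) a cross lip stands 10 above the face; the lip's inner face is at x -50. A lamp touching the lip has its origin at plate x -5.
- unit: Lamp supply, a fixed grey box 220 deep (x) x 180 wide (y), top at 70. Origin at the centre of its footprint on the table; front -x faces the robot, y to the robot's left. A dark switch plate in the middle of the top (top at 76) carries the toggle and its hinged cover.
- cover (a joint): Hinged aluminium cover over the toggle: 0 = shut, 1.65 = fully open (just past upright). It swings up and away from the robot about a hinge along the unit's y axis. A stiff hinge: it stays where it is left, at any angle, and needs about 1 to 2 N at the fin to move; it must be brought all the way down. Shut, it is a box open beneath, 95 long, 70 wide, 50 high.
- cover_hinge (a point): Centre of the cover's hinge line, at unit x +30, y 0, 77 above the table. Its axes turn with the cover: x points from the cover's front to the hinge, z is the cover's up, so shut they equal the unit's axes. Opening turns about +y.
- cover_fin (a point): Middle of the cover's black grip fin, an upright blade on the middle of the cover's front wall: 10 thick (y), 30 high (z 12 to 42), 34 long, sticking out from x -95 to -129 in the cover_hinge frame; this point is at (-114, 0, 27) there. Shut, it juts level towards the robot with open space below it down to the unit's top; open, it points up. Pinched across its thickness it can turn between the finger pads.
- toggle (a joint): Toggle lever: 0 = fully to the robot's right (off, as found), 0.9 = fully to the left (on). It swings about the unit's x axis, 0.45 rad either side of upright, and stays where it is left; about 1.5 N at its tip moves it.
- toggle_tip (a point): Centre of the 14 mm ball at the end of the toggle's lever, 40 from its pivot at unit x -25, y 0, 76 above the table. Lever bar 8 across.
- lens: Bystander to leave alone: lens barrel, a black stepped cylinder 60 across and 75 tall, standing, loose.
- fan: Bystander to leave alone: black square cooling fan 60 x 60 x 23, lying flat, loose.
- heatsink: Bystander to leave alone: aluminium finned heat sink 80 x 50 x 26, loose.
- jar: Bystander to leave alone: small glass jar with steel lid, 40 across, 45 tall, loose.
- can: Bystander to leave alone: steel spray can 52 across, 150 tall, standing, loose.
- screwdriver: Bystander to leave alone: screwdriver lying on the table, loose.
- brush: Bystander to leave alone: dusting brush lying on the table, loose.
Things that resemble listed ones, but are neither listed nor needed, are in the scene too. What is shaped like the lamp but green or pink is not meant.

How it is judged (in metres and radians):
On the way, in this order (a step that is already met when the one before it is completed fails the run):
1. the lamp lies on the rest, let go, with the cover shut and the toggle off (x of lamp in the frame of rest_plate between -0.012 and 0.012 m and y of lamp in the frame of rest_plate between -0.012 and 0.012 m and z of lamp in the frame of rest_plate between -0.004 and 0.004 m and x of lamp_glass in the frame of rest_plate above 0.02 m and angle between the z axis of lamp and the z axis of rest_plate, either way round below 0.1 rad and angle between the x axis of lamp and the x axis of rest_plate, either way round below 0.2 rad and contact force between the fingers and lamp below 0.1 N and value of joint cover below 0.1 rad and value of joint toggle below 0.2 rad), for 0.2 s.
2. the cover is open (beyond 1.2 rad) with the toggle still off (value of joint cover above 1.2 rad and value of joint toggle below 0.2 rad), for 0.1 s.
3. the toggle is over to the left with the cover open (value of joint cover above 1.2 rad and value of joint toggle above 0.75 rad), for 0.1 s.
At the end, for the whole second after the job is handed in: Lamp released and still on the plate: origin within 12 mm of the plate's centre along and across, underside within 4 mm of the face, within 0.10 rad of flat and 0.20 rad of in line, glass end uphill. Toggle beyond 0.75 rad; cover within 0.06 rad of shut and still (x of lamp in the frame of rest_plate between -0.012 and 0.012 m and y of lamp in the frame of rest_plate between -0.012 and 0.012 m and z of lamp in the frame of rest_plate between -0.004 and 0.004 m and x of lamp_glass in the frame of rest_plate above 0.02 m and angle between the z axis of lamp and the z axis of rest_plate, either way round below 0.1 rad and angle between the x axis of lamp and the x axis of rest_plate, either way round below 0.2 rad and contact force between the fingers and lamp below 0.1 N and value of joint toggle above 0.75 rad and value of joint cover below 0.06 rad and velocity of joint cover between -0.05 and 0.05 rad/s and linear speed of lamp below 0.02 m/s); the robot touches nothing.
It fails at once if the lamp is let fall (moves faster than 0.6 m/s out of the fingers) (linear speed of lamp above 0.6 m/s and contact force between the fingers and lamp below 0.1 N).
It fails at once if a bystander (lens, fan, heat sink, jar, can, screwdriver, brush) is moved by more than 30 mm (distance of any of lens, fan, heatsink, jar, can, screwdriver, brush from where it was at the start of the episode above 0.03 m).
It also fails if it takes over 72 s, if anything falls off the work surface, if the arm or the gripper's body presses on something with over 40 N, if the wrist force passes 120 N, or if a joint passes its speed limit or range.

### The arm

A 6-joint arm with a two-finger parallel gripper is mounted at the origin on the work surface. World frame = base frame: x ahead of the robot, y to its left, z up, the work surface at z = 0. Lengths are in m, angles in degrees, forces in N, time in s.
With the tool pointing down it reaches from about 0.375 to 0.75 m from the base axis. Payload 9 kg.
Tool frame: the origin (TCP) lies where the fingers leave the gripper's body, on its centre line; the fingertips stand 73 mm ahead of it and the grasp point (between the pads) lies 54 mm ahead of it (robot.tip_reach is the distance from the TCP to the fingertips, in m); z points along the fingers, y is the line along which they close (so a half turn about z gives the same grasp; the last joint's range is limited). The gripper opens to 85 mm and grips with 20 to 120 N. Pads are 22 mm wide; open, the fingers measure 114 mm over their backs; the gripper's body (76 mm by 85 mm) begins 54 mm behind the grasp point. The pads swing forward as they close: fully open they stand 13 mm farther back than shut.
Start: joints at [-88.046, 5.964, 5.575, 89.605, 0, 77.527], TCP at [0.149, -0.581, 0.304] pointing down, gripper open.
Joint ranges: [-171.21, 171.21], [-48.23, 106.86], [-62.78, 66.21], [-105.2, 120.99], [-86.42, 89.51], [-180, 180]. Speed limits (degrees/s): [127.2, 127.2, 147.25, 180, 180, 180].

### API

Orientations are given as [roll, pitch, yaw] about the fixed x, y, z axes, in that order (R = Rz(yaw) Ry(pitch) Rx(roll)).
In Python, from plant import robot gives the robot as it stands. Calls block until the motion is done:
- robot.move_pose(position, orientation): joint-space move of the TCP to a pose.
- robot.line_to(position, vel=0.15, rotation=None, guard=None): straight line of the TCP; rotation=None keeps the orientation; vel is the mean speed in m/s. With guard (N) it stops when the force on the tool has changed by that much, and returns True; else False.
- robot.goto_joints(angles): joint-space move.
- robot.set_gripper(opening): finger opening in m; the grip force is fixed at half the most; returns when the fingers have stopped.
- robot.pause(seconds).
- robot.ik(position, orientation): joint angles nearest the present ones, or None.
- robot.observe(): the state.
- robot.grab_frame(name): name is "side" or "top" or "wrist"; returns the picture (480x640x3 uint8, blue, green, red); there is no depth.
- robot.get_calibration(name): a dict with "vertical_fov" (degrees; the focal length in pixels is half the picture's height over the tangent of half this angle, whatever the lens; pixels are square), "cx", "cy" (the principal point, pixels), "k1" (the pictures are not rectified: a ray, as slopes to the right and down, at radius r is drawn at 1 + k1 r^2 times it, then the intrinsics apply), "rvec" (rotation vector, rad) and "tvec" (3), from world to camera coordinates, as OpenCV has them. Camera axes: x right, y down, z forward; pixel columns grow to the right and rows downward; lengths in m; the calibration is good to about 2 mm. A picture is of the moment at which its call begins: read the wrist's pose just before it. get_calibration takes no time and is no camera call; for the wrist camera it gives the pose at the moment of the call.
A pose or a line that the arm cannot do raises robot.IKError and nothing moves.
- robot.job_done(): hands the job in; it is judged then, once.
The state is a dict: "time": time; "q": joint angles; "qvel": joint speeds; "joint_torque": joint torques, N m; "tool_pos": TCP position; "tcp_rot": TCP orientation; "ft_force": force on the tool from outside, world axes, zero at the start; "torque": the same for the moment, N m; "gripper_width": finger opening in m; "gripper_force": force on a finger pad.
Only numpy, scipy, OpenCV 4.12 (cv2) and the standard library are available. Lean on these libraries where they do the work, as an engineer would, in place of code of your own. Each camera call takes 0.05 s, during which the arm holds its last target. There are 200 camera calls.

## Working session

There is one attempt and no reset: what is moved stays moved. The work goes in short steps, each a Python script; the robot and the scene stay as the last script left them, time stands still between calls to the robot, and variables do not carry over. Pictures are saved under pics/ and viewed, at most 10 in all, crops included, and the job is handed in when it is done.

```bash
ls; mkdir -p pics
cat > h.py <<'E'
import numpy as np, cv2
from plant import robot
from scipy.spatial.transform import Rotation as Ro
def cam(n):
    c=robot.get_calibration(n); f=240/np.tan(np.radians(c["vertical_fov"])/2)
    R=cv2.Rodrigues(np.array(c["rvec"],float))[0]; return c,f,R,np.array(c["tvec"],float).ravel()
def ray(C,uv):
    c,f,R,t=C
    d=np.array([(uv[0]-c["cx"])/f,(uv[1]-c["cy"])/f]); s=d.copy()
    for _ in range(30): s=d/(1+c["k1"]*(s@s))
    return -R.T@t, R.T@np.array([s[0],s[1],1])
def onz(C,uv,z):
    o,d=ray(C,uv); return o+d*(z-o[2])/d[2]
def proj(C,p):
    c,f,R,t=C; q=R@np.array(p,float)+t; s=q[:2]/q[2]; s=s*(1+c["k1"]*(s@s)); return s*f+[c["cx"],c["cy"]]
def shot(n,name):
    C=cam(n); im=robot.grab_frame(n); cv2.imwrite(f"pics/{name}.png",im); return C,im
E
python3 - <<'E'
from h import *
import pickle
for n in("top","side"):
    C,im=shot(n,n+"0"); pickle.dump(C,open(f"pics/{n}.pkl","wb")); print(n,C[0],-C[2].T@C[3])
o=robot.observe(); print(o["time"],o["tcp_rot"],robot.tip_reach)
E
```

```text
pics
top {'vertical_fov': 50.327634770526316, 'cx': 315.9705763583949, 'cy': 238.6815729580415, 'k1': 0.017858118351070346, 'rvec': array([ 2.17280569, -2.13866803,  0.14055224]), 'tvec': array([-0.00197268,  0.52164405,  1.53979786])} [0.32001061 0.00741792 1.59393602]
side {'vertical_fov': 51.16738974652316, 'cx': 315.92119594533915, 'cy': 241.92689272294103, 'k1': -0.08284732815998977, 'rvec': array([ 0.19756814, -2.8729677 ,  1.13089168]), 'tvec': array([0.50976025, 0.10399388, 1.42331022])} [0.38604769 0.95529122 1.11124619]
0.1 [-1.79934854e+02 -1.46079846e-02  1.44271630e+01] 0.0726
```

View pics/top0.png

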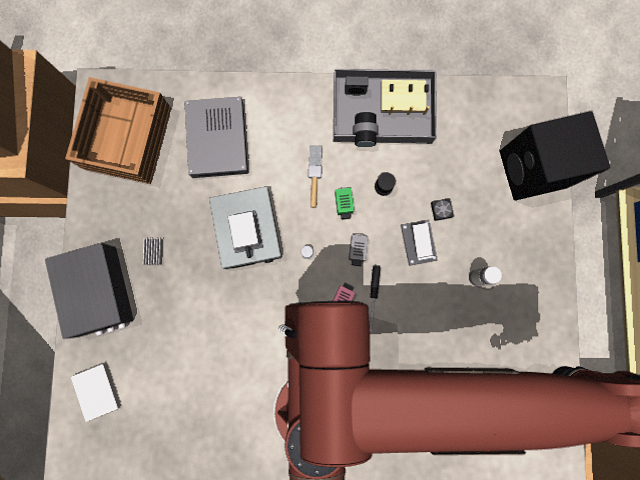

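View pics/side0.png

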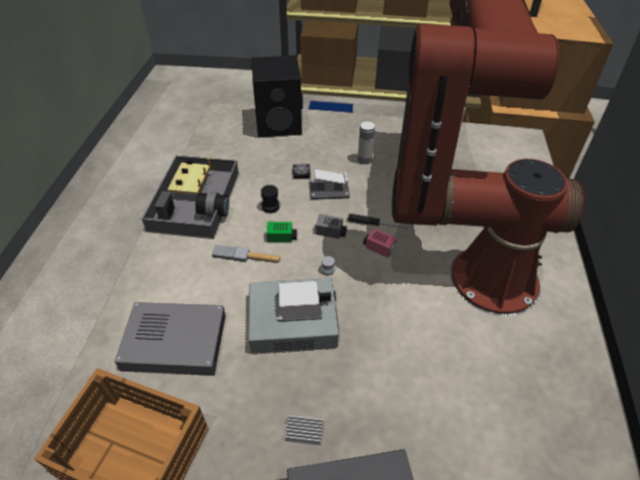

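The top view shows the grey lamp at (359,248) with its plug towards the robot at (359,263). The rest is at (420,242) and the unit at (246,227), with the white cover's fin at (248,252). The side view agrees. Next I'll make coarse fixes.

Run:
```python
from h import *
import pickle
T=pickle.load(open("pics/top.pkl","rb"));im=cv2.imread("pics/top0.png")
S=pickle.load(open("pics/side.pkl","rb"))
for n,uv,z in [("lamp",(359,247),.045),("plug",(358,262),.022),("unit TL",(210,198),.07),("TR",(270,187),.07),("BR",(282,258),.07),("BL",(221,268),.07),("fin",(249,253),.104),("plate TL",(412,222),.07),("plate TR",(427,220),.07),("plate BR",(433,254),.05),("plate BL",(417,257),.05),("foot BL",(408,264),.012),("foot BR",(438,261),.012),("foot TL",(402,222),.012),("foot TR",(430,220),.012),("pink",(344,293),.045),("jar",(307,251),.045),("drv",(376,280),.02)]:
    print(n,onz(T,uv,z).round(3))
for n,uv,z in [("lamp",(329,224),.045),("fin",(325,296),.104),("jar",(328,262),.045)]: print("side",n,onz(S,uv,z).round(3))
```

```text
lamp [ 0.497 -0.125  0.045]
plug [ 0.453 -0.124  0.022]
unit TL [0.636 0.33  0.07 ]
TR [0.673 0.149 0.07 ]
BR [0.457 0.107 0.07 ]
BL [0.424 0.288 0.07 ]
fin [0.467 0.202 0.104]
plate TL [ 0.572 -0.283  0.07 ]
plate TR [ 0.579 -0.328  0.07 ]
plate BR [ 0.478 -0.35   0.05 ]
plate BL [ 0.468 -0.301  0.05 ]
foot BL [ 0.45  -0.28   0.012]
foot BR [ 0.461 -0.374  0.012]
foot TL [ 0.581 -0.263  0.012]
foot TR [ 0.589 -0.35   0.012]
pink [ 0.356 -0.081  0.045]
jar [0.482 0.033 0.045]
drv [ 0.398 -0.18   0.02 ]
side lamp [ 0.49  -0.107  0.045]
side fin [0.464 0.205 0.104]
side jar [0.475 0.043 0.045]
```

Run:
```python
from h import *
import pickle
robot.move_pose([.48,-.21,.40],[180,0,0])
C,im=shot("wrist","w1"); pickle.dump(C,open("pics/w1.pkl","wb"))
o=robot.observe(); print(o["time"],o["tool_pos"],o["tcp_rot"],"cam",-C[2].T@C[3],"fwd",C[2][2],C[0]["vertical_fov"])
```

```text
1.9833 [ 0.47974171 -0.21075078  0.39963738] [-1.79986466e+02  2.75821086e-02 -5.71227355e-02] cam [ 0.5611825  -0.21104888  0.46802522] fwd [-0.31896202  0.00138749 -0.94776648] 60.23666975005079
```

View pics/w1.png

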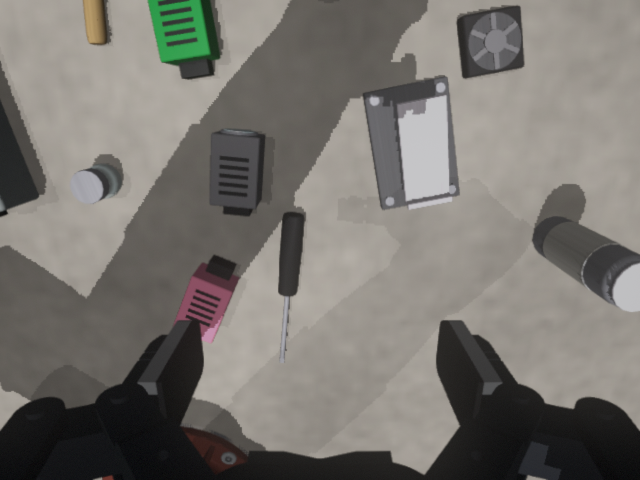

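The wrist view shows the grey lamp at (238,168), glass up at (238,131) and plug at (238,211). The rest plate is bright, with corners near (396,100), (447,90), (451,198) and (404,204), and its lip at (430,203). I'll zoom in to get the corners.

Run:
```python
import cv2,numpy as np
im=cv2.imread("pics/w1.png")
a=cv2.resize(im[110:230,190:290],None,fx=4,fy=4,interpolation=cv2.INTER_CUBIC)
b=cv2.resize(im[70:220,355:470],None,fx=3.2,fy=3.2,interpolation=cv2.INTER_CUBIC)
a=np.clip(a.astype(float)*1.6,0,255).astype(np.uint8)
a=a;b=b[:480];print(a.shape,b.shape)
cv2.imwrite("pics/z1.png",np.hstack([a,b]))
```

```text
(480, 400, 3) (480, 368, 3)
```

View pics/z1.png

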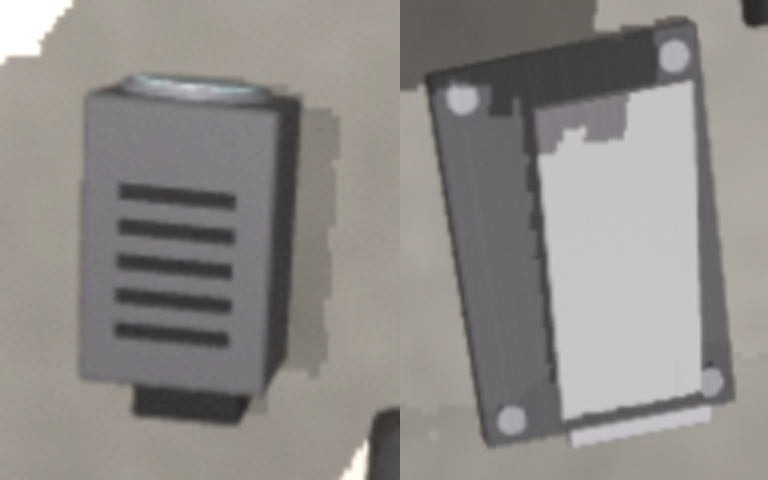

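Run:
```python
from h import *
import pickle
C=pickle.load(open("pics/w1.pkl","rb"))
A=lambda p:(190+(p[0]-1.5)/4,110+(p[1]-1.5)/4); B=lambda p:(355+(p[0]-401.1)/3.2,70+(p[1]-1.1)/3.2)
def rep(n,P):
    P=np.array(P)[:,:2]; TL,TR,BR,BL=P; d=(TL+TR-BR-BL)/2; e=(TL+BL-TR-BR)/2
    print(n,"c",P.mean(0).round(4),"L",np.linalg.norm(d).round(4),"W",np.linalg.norm(e).round(4),"yaw",np.degrees(np.arctan2(d[1],d[0])).round(1),np.degrees(np.arctan2(-e[0],e[1])).round(1))
rep("lamp",[onz(C,A(p),.045) for p in [(87,94),(281,110),(264,393),(80,379)]])
rep("plate",[onz(C,B(p),z) for p,z in [((535,105),.0759),((694,82),.0759),((702,392),.0502),((564,420),.0502)]])
rep("foot",[onz(C,B(p),.012) for p in [(428,75),(694,17),(735,400),(487,445)]])
```

```text
lamp c [ 0.4941 -0.123 ] L 0.0733 W 0.0486 yaw -6.0 -4.8
plate c [ 0.5169 -0.3126] L 0.0977 W 0.0452 yaw 11.1 10.1
foot c [ 0.5173 -0.3122] L 0.1281 W 0.0882 yaw 11.4 11.4
```

```bash
cat >> h.py <<'E'
PC=np.array([.517,-.3125,.063]); PY=11.2; TH=np.degrees(.26)
RP=Ro.from_euler("xyz",[0,-TH,PY],degrees=True)   # plate axes
def plate_tcp(x,z): # TCP for lamp origin at plate (x,0,z); held at lamp x .0075, underside .082 ahead of TCP
    return PC+RP.apply([x+.0075,0,z+.082])
E
python3 - <<'E'
from h import *
robot.set_gripper(.08)
robot.move_pose([.494,-.123,.20],[180,0,-5.5])
robot.line_to([.494,-.123,.082],vel=.12)
robot.set_gripper(.03)
o=robot.observe(); print(o["time"],o["gripper_width"],o["gripper_force"],o["tool_pos"],o["ft_force"])
robot.line_to([.494,-.123,.22],vel=.12)
o=robot.observe(); print(o["time"],o["gripper_width"],o["gripper_force"],o["ft_force"])
P=plate_tcp(.002,.07);print(P,robot.ik(P,[180,-TH,PY]))
robot.move_pose(P,[180,-TH,PY])
C,im=shot("wrist","w2")
o=robot.observe(); print(o["time"],o["gripper_width"],o["tool_pos"],o["tcp_rot"],o["ft_force"])
E
```

```text
4.6083 0.04929086730715283 63.570241928100586 [ 0.49450057 -0.12323617  0.0828153 ] [0.20767372 0.57224356 6.63158423]
5.9083 0.049405467753942556 62.81443119049072 [-0.17276081  0.09680712 -2.31315329]
[ 0.48767382 -0.31830674  0.21233354] [-51.36872253  -6.87838673 -17.63308527  72.25843058  13.1896767
 118.24003721]
6.75 0.04943706362905965 [ 0.48763781 -0.31750176  0.2118671 ] [-179.92125274  -14.85285416   11.17610245] [-0.44376419  0.34794374 -2.14154182]
```

View pics/w2.png

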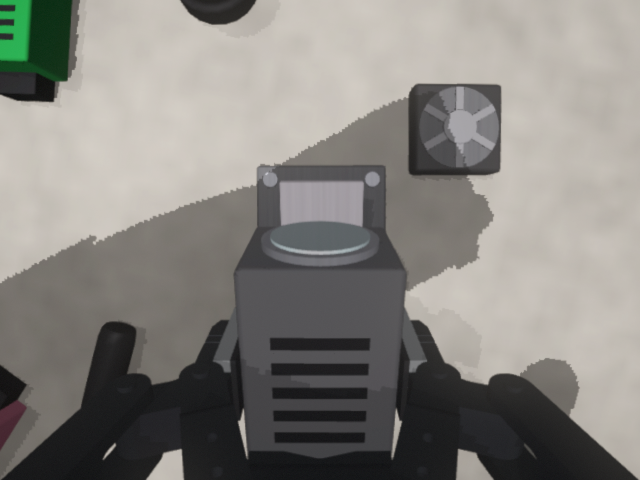

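The lamp is held squarely: its centre is at column 320 and the plate's at 322, both parallel. I'll lower it, slide it down to the lip and release.

Run:
```python
from h import *
def st(t):
    o=robot.observe(); l=RP.inv().apply(np.array(o["tool_pos"])-PC)-[.0075,0,.082]
    print(t,round(o["time"],2),"lamp in plate",l.round(4),"F plate",RP.inv().apply(o["ft_force"]).round(2)); return l
robot.line_to(plate_tcp(.003,.012),vel=.1)
st("pre")
print(robot.line_to(plate_tcp(.003,-.006),vel=.02,guard=4)); l=st("down")
z=l[2]+.001
robot.line_to(plate_tcp(l[0],z),vel=.02)
print(robot.line_to(plate_tcp(-.014,z),vel=.02,guard=4)); l=st("lip")
robot.line_to(plate_tcp(l[0]+.0005,z),vel=.02)
print(robot.line_to(plate_tcp(l[0]+.0005,z-.006),vel=.015,guard=3)); st("seat")
robot.set_gripper(.065); robot.pause(.2); l=st("rel")
robot.line_to(plate_tcp(l[0],.09),vel=.15)
st("up"); shot("wrist","w3"); shot("top","t3")
```

```text
pre 7.48 lamp in plate [ 0.0033 -0.      0.0124] F plate [-0.28  0.16 -2.33]
True
down 8.09 lamp in plate [ 0.003  -0.0001  0.0008] F plate [-0.52  0.22  6.36]
True
lip 8.85 lamp in plate [-0.0044  0.0002  0.0016] F plate [ 3.71 -0.48  0.41]
True
seat 9.32 lamp in plate [-0.0042  0.0001  0.0009] F plate [0.2  0.75 6.91]
rel 9.82 lamp in plate [-0.0047  0.0007 -0.    ] F plate [ 0.1  -0.2   0.62]
up 10.57 lamp in plate [-0.005   0.0002  0.0892] F plate [ 0.36  0.23 -0.83]
```

View pics/w3.png

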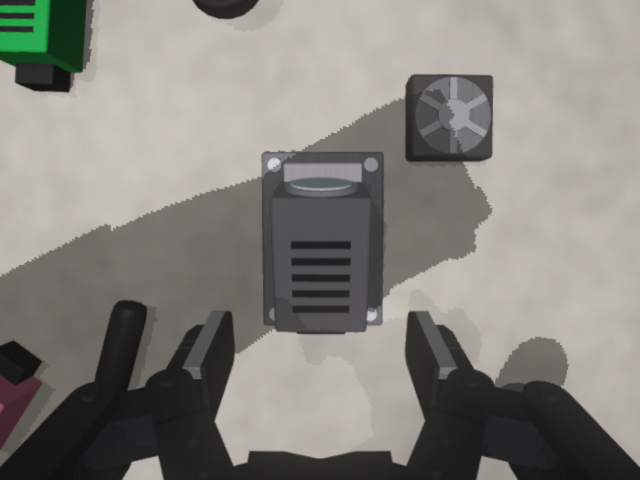

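The lamp lies seated on the plate: centred at column 321 against the foot's 323, glass uphill and released. Next is the unit.

Run:
```python
from h import *
import pickle
robot.move_pose([.49,.21,.40],[180,0,11])
C,im=shot("wrist","w4"); pickle.dump(C,open("pics/w4.pkl","wb")); print(robot.observe()["time"])
```

```text
12.7167
```

View pics/w4.png

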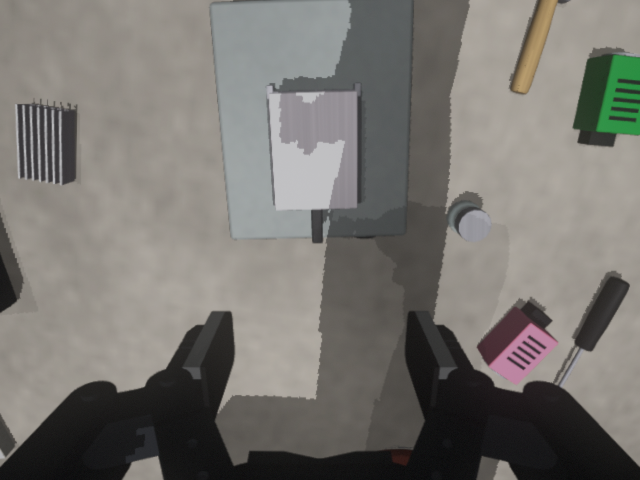

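The view shows the cover shut: its top corners are (268,91), (360,91), (358,209) and (274,210). The fin spans columns 312 to 323 with its front end at row 242. The unit's front corners are (232,239) and (406,238).

Run:
```python
from h import *
import pickle
C=pickle.load(open("pics/w4.pkl","rb"))
g=lambda u,v,z: onz(C,(u,v),z)
a,b=g(232,239,.07),g(406,238,.07); print("front",a,b,"W",np.linalg.norm(a-b),"yaw",np.degrees(np.arctan2(b[0]-a[0],-(b[1]-a[1]))))
l1=g(211,4,.07); r1=g(413,4,.07); print("side yaws",[np.degrees(np.arctan2(*(q-p)[[1,0]])) for p,q in((a,l1),(b,r1))])
P=np.array([g(*p,.127) for p in [(268,91),(360,91),(358,209),(274,210)]])
TL,TR,BR,BL=P; d=(TL+TR-BR-BL)/2;e=(TL+BL-TR-BR)/2
print("cover c",P.mean(0),np.linalg.norm(d),np.linalg.norm(e),np.degrees(np.arctan2(d[1],d[0])),np.degrees(np.arctan2(-e[0],e[1])))
f1,f0=g(317.5,242,.119),g(317.5,209,.119);print("fin top front/back",f1,f0)
psi=np.radians(11.2);ux=np.array([np.cos(psi),np.sin(psi),0])
print("unit c from front",(a+b)/2+.11*ux,"from cover",P.mean(0)+(.0475-.03)*ux,"from fin",f1+(.129-.03)*ux)
```

```text
front [0.4240267  0.28717847 0.07      ] [0.45853464 0.11394243 0.07      ] W 0.17663952982813375 yaw 11.265633025442286
side yaws [np.float64(12.309772484151983), np.float64(12.71218980039929)]
cover c [0.53138784 0.22102433 0.127     ] 0.09533134190657121 0.07153765409704835 11.694567380912504 11.241688149013198
fin top front/back [0.45368887 0.20415997 0.119     ] [0.48337817 0.20983377 0.119     ]
unit c from front [0.54918574 0.22192623 0.07      ] from cover [0.54855455 0.22442343 0.127     ] from fin [0.55080343 0.22338917 0.119     ]
```

```bash
cat >> h.py <<'E'
U=np.array([.5495,.2233,0]); UY=11.5
RU=Ro.from_euler("z",UY,degrees=True)
def u2w(p): return U+RU.apply(p)
RG=.121
def fin_tcp(phi,up=0.,off=(0,0,0)):
    c,s=np.cos(phi),np.sin(phi)
    return u2w(np.array([.030-RG*c+.027*s,0,.077+RG*s+.027*c+.054+up])+off)
DN=[180,0,UY]; TT=[180,-25,UY]
def tog_tcp(y,up=0.): # tips (nominal) at unit x -25, z .094
    d=RU.apply(Ro.from_euler("y",-25,degrees=True).apply([0,0,1]))
    return u2w([-.025,y,.094+up])+d*robot.tip_reach
def uF(): return RU.inv().apply(robot.observe()["ft_force"]).round(1)
E
python3 - <<'E'
from h import *
for p,o in [(fin_tcp(0,.08),DN),(fin_tcp(0),DN),(fin_tcp(.8),DN),(fin_tcp(1.6),DN),(fin_tcp(1.6,.06),DN),(tog_tcp(-.017,.08),TT),(tog_tcp(.025),TT)]:
    q=robot.ik(p,o); print(p.round(3),None if q is None else np.round(q,0))
robot.set_gripper(.04)
robot.move_pose(fin_tcp(0,.08),DN); robot.line_to(fin_tcp(0),vel=.1,guard=6)
robot.set_gripper(.0); o=robot.observe(); print(o["time"],o["gripper_width"],o["gripper_force"],uF())
for phi in np.arange(.1,.45,.1):
    robot.line_to(fin_tcp(phi),vel=.06); F=uF(); print(round(phi,2),F,(np.array(robot.observe()["tool_pos"])-fin_tcp(phi)).round(4))
    if np.linalg.norm(F)>45: break
E
```

```text
[0.46  0.205 0.238] [  9. -11. -18.  83.   0. 178.]
[0.46  0.205 0.158] [  9. -10. -25.  75.   0. 178.]
[0.515 0.216 0.237] [  9.  -1.  -9.  82.   0. 178.]
[0.609 0.235 0.251] [ 10.  15.  10.  85.   0. 178.]
[0.609 0.235 0.311] [ 10.  16.  17.  91.   0. 178.]
[0.498 0.196 0.24 ] [  6. -34. -39.  60.   2. 175.]
[0.49  0.237 0.16 ] [  12.  -31.  -45.   51.   -0. -179.]
15.1083 0.009443221582704804 59.77422773838043 [-0.6  3.9  4.1]
0.1 [ 2.1  5.5 -1.3] [-0.0002  0.0006 -0.0003]
0.2 [ 0.6  6.2 -1.7] [-0.0004  0.0006 -0.0005]
0.3 [-0.3  5.9 -3.2] [-0.0006  0.0006 -0.0007]
0.4 [ 0.2  6.7 -1.4] [-0.0007  0.0006 -0.0007]
```

```bash
cat >> h.py <<'E'
TT=[180,-25,UY+10]
def tog_tcp(y,up=0.):
    return u2w([-.025,y,.094+up])-Ro.from_euler("xyz",TT,degrees=True).apply([0,0,1])*robot.tip_reach
E
python3 - <<'E'
from h import *
for phi in list(np.arange(.55,1.55,.15))+[1.55,1.61]:
    robot.line_to(fin_tcp(phi),vel=.08); F=uF(); print(round(phi,2),F)
    if np.linalg.norm(F)>45: break
else:
    robot.set_gripper(.04); robot.line_to(fin_tcp(1.61,.06),vel=.15)
    robot.move_pose(tog_tcp(-.017,.10),TT)
    for y in(-.017,.03): print(robot.ik(tog_tcp(y),TT))
    shot("wrist","w5"); shot("side","s5"); print(robot.observe()["time"])
E
python3 -c "
import cv2,numpy as np
a=cv2.imread('pics/w5.png');b=cv2.imread('pics/s5.png')[180:380,180:400]
b=cv2.resize(b,(528,480));a=a[:,184:456];cv2.imwrite('pics/z5.png',np.hstack([a,b]))"
```

```text
0.55 [ 0.3  7.1 -1.4]
0.7 [-0.5  8.7 -1.9]
0.85 [-1.3  8.8 -3.2]
1.0 [-2.  11.2 -3.3]
1.15 [-1.4 11.9 -2.7]
1.3 [-0.4 12.8 -2. ]
1.45 [-2.  13.7 -1.9]
1.55 [-2.  14.8  0.3]
1.61 [-1.5 15.3  0.4]
[  3.47443766 -33.19467982 -46.53085186  52.75034315   7.51440972
 163.56792827]
[  9.82185525 -31.16539854 -45.2350442   51.38630146   4.90729342
 169.38993081]
21.9667
```

View pics/z5.png

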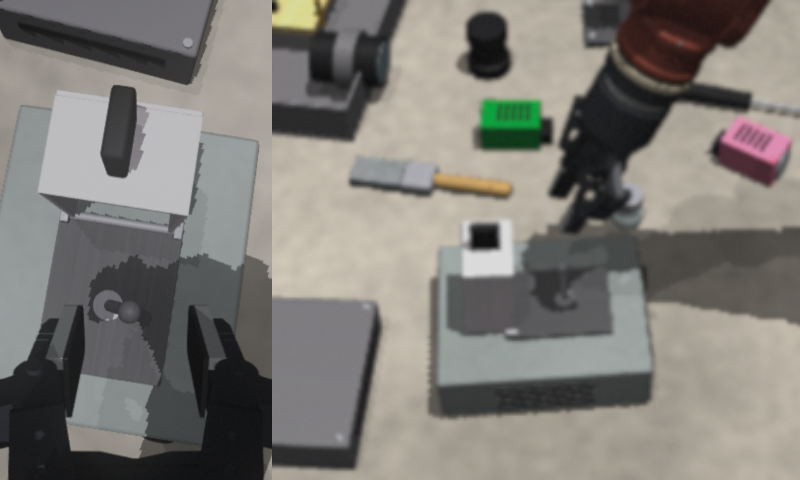

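The left half shows the cover upright, with the toggle ball at wrist pixel (312,312) between the fingers. I'll check the ball against its expected place, then push it.

Run:
```python
from h import *
C=cam("wrist"); print("ball unit",RU.inv().apply(onz(C,(312,312),.112)-U).round(4))
robot.line_to(tog_tcp(-.017),vel=.12,guard=6); print(uF())
print(robot.line_to(tog_tcp(.040),vel=.05,guard=7))
o=robot.observe(); print(o["time"],uF(),"y",RU.inv().apply(np.array(o["tool_pos"])-tog_tcp(0))[1].round(4),o["gripper_width"])
```

```text
ball unit [-0.0259 -0.0127  0.112 ]
[-0.4  0.   0.7]
True
23.8083 [ 0.8 -6.6  1.3] y 0.0279 0.03947662337001985
```

Run:
```python
from h import *
print(robot.line_to(tog_tcp(.040),vel=.03,guard=10))
o=robot.observe(); print(o["time"],uF(),"y",RU.inv().apply(np.array(o["tool_pos"])-tog_tcp(0))[1].round(4))
robot.line_to(tog_tcp(.018),vel=.08)
robot.line_to(tog_tcp(.018,.10),vel=.15)
C,im=shot("wrist","w6"); print(proj(C,u2w([-.025,.0174,.112])),proj(C,u2w([-.025,-.0174,.112])))
cv2.imwrite("pics/z6.png",im[150:480,120:520])
```

```text
True
24.05 [-0.7 -6.2  2.3] y 0.0284
[319.28148147 309.51130513] [378.35746211 319.58976854]
```

View pics/z6.png

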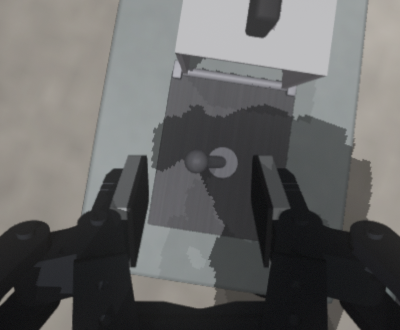

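The ball is now at (316,310), at or slightly past the predicted "on" pixel (319,310), so the toggle is fully left. Next I'll close the cover.

Run:
```python
from h import *
off=(0,.002,0)
robot.line_to(tog_tcp(.018,.17),vel=.2)
robot.move_pose(fin_tcp(1.61,.08,off),DN)
print(robot.line_to(fin_tcp(1.61,0,off),vel=.1,guard=6))
robot.set_gripper(0); o=robot.observe(); print(o["time"],o["gripper_width"],uF())
for phi in [1.5,1.35,1.2,1.05,.9,.75,.6,.45,.3,.2,.1,.05]:
    robot.line_to(fin_tcp(phi,0,off),vel=.08); F=uF(); print(phi,F)
    if np.linalg.norm(F)>45: break
else:
    print(robot.line_to(fin_tcp(-.05,0,off),vel=.02,guard=12)); o=robot.observe()
    print(uF(),(np.array(o["tool_pos"])-fin_tcp(0,0,off)).round(4),o["time"])
```

```text
False
28.1167 0.009091036005243084 [1.6 5.5 2.4]
1.5 [2.1 5.5 2. ]
1.35 [1.9 5.  3.7]
1.2 [1.1 4.2 7.2]
1.05 [-0.5  2.6  7.4]
0.9 [-1.   0.8  8.8]
0.75 [-2.1  0.7  7.9]
0.6 [-4.  -1.2  7. ]
0.45 [-3.3 -1.2  4.9]
0.3 [-3.4 -4.5  3.3]
0.2 [-2.5 -4.7  2. ]
0.1 [-1.5 -5.3  0.9]
0.05 [-2.6 -6.3  1.8]
True
[-2.6 -1.5  5.3] [ 0.001  -0.001   0.0037] 32.7
```

Run:
```python
from h import *
off=(0,.002,0)
print(robot.line_to(fin_tcp(-.06,0,off),vel=.02,guard=20)); o=robot.observe(); print(uF(),(np.array(o["tool_pos"])-fin_tcp(0,0,off)).round(4))
robot.set_gripper(.04); robot.line_to(fin_tcp(0,.07,off),vel=.15); robot.set_gripper(0)
p=lambda z:u2w([.030-.080,.002,z+robot.tip_reach])
robot.line_to(p(.145),vel=.12)
print(robot.line_to(p(.110),vel=.025,guard=18)); o=robot.observe(); print("tip z",o["tool_pos"][2]-robot.tip_reach,uF())
robot.line_to(p(.20),vel=.2); 
robot.move_pose([.42,.14,.42],DN); C,im=shot("wrist","w7"); shot("top","t7"); shot("side","s7")
o=robot.observe();print(o["time"])
t0=cv2.imread("pics/top0.png");t=cv2.imread("pics/t7.png");s=cv2.imread("pics/s7.png")
cv2.imwrite("pics/z7.png",np.hstack([cv2.resize(t[150:310,190:510],(480,240)),cv2.resize(s[150:360,230:370],(320,480))[:240]]) if 0 else np.vstack([np.hstack([cv2.resize(t[150:310,190:510],(400,200)),cv2.resize(t0[150:310,190:510],(400,200))]),np.hstack([cv2.resize(s[140:360,230:370],(254,400)),cv2.resize(im,(533,400)),np.zeros((400,13,3),np.uint8)])]))
```

```text
True
[-2.3 -1.6  7.7] [ 0.0009 -0.0009  0.0036]
True
tip z 0.12696661212380517 [-2.1  0.8  9.6]
37.1833
```

View pics/z7.png

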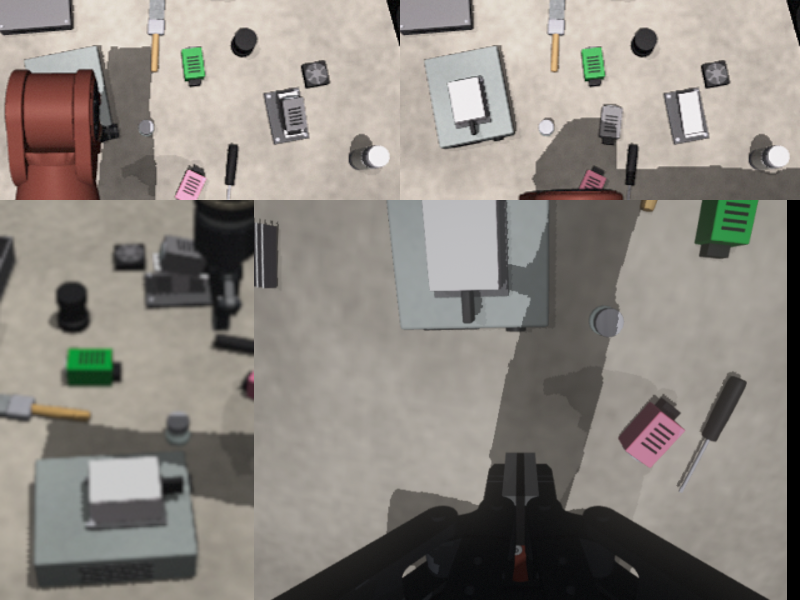

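The cover is shut: the fingertips met its top at 127.0 mm, as expected. The lamp is still on the rest, the bystanders look unmoved, and the arm is clear.

```bash
python3 -c "
from plant import robot
print(robot.job_done(), robot.observe()['time'])"
```

```text
the job is handed in; nothing more can be done
the job is handed in; nothing more can be done
```

The lamp is on the rest against the lip, the toggle is fully left, the cover is shut, and the job was handed in at about 37 s; the hand-in gave no verdict.

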